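# Open the lap grinder's latched lid

### The job

The lap grinder has stopped and its grinding plate must be got at. Swing the latch lever on the front of the pan well clear of the lid's tongue, as far as it goes, while the lid stays shut; then raise the front half lid and lean it right back against its stop, without flinging it, and leave it standing open with the lever still swung aside. Keep clear of the tool rest, whose arm hangs over the lever, and leave the bottle, beaker and jar where they stand.

Things in the scene. Friction and masses are not known exactly. Their poses are not given: they have to be found in the camera images.
- machine: Lap grinder, fixed: round aluminium pan, diameter 280 mm. Origin: pan centre at bench level, z up; -x points to its front. Rim at z = 85 mm. Rear half (+x) has a fixed deck, front half (-x) the hinged lid (top face z = 91.5 mm shut). A steel bracket at the front, 30 mm wide, out to x = -192 mm, top at z = 80 mm, carries the latch. Motor box 100 x 160 x 55 mm behind the pan.
- rest: Tool rest fixed to the machine (same origin and axes): post, diameter 24 mm, at x -195, y -180, 230 mm high; level arm, diameter 20, along y at x -195, z 185 from the post to y +55, ending in an upright barrel, diameter 28, z 173 to 230. It hangs over the latch lever: a gripper pointing straight down cannot get there, one tilted 35 to 45 degrees with its body leaning out to the front (-x) can.
- latch (a joint): Angle of the latch lever about its upright pivot, rad: 0 = shut, finger over the lid's tongue; grows as the handle swings from the machine's -x (front) towards its +y; stops at 1.2 (as far as it goes). Stiff: stays where it is left, takes about 6 N at 50 mm from the pivot.
- latch_pivot (a point): Pivot of the latch lever, on its axis at handle mid-height: 172 mm in front of the pan centre, 98.5 mm above the bench. A steel finger 13 mm wide points 38 mm from it over the lid's tongue; the handle, a round steel bar 12 mm in diameter, points the other way. Axes turn with the lever: -x points along the handle.
- latch_tip (a point): Centre of the black ball, 19 mm in diameter, at the end of the latch handle, 64 mm from the pivot, same height. Free space below the handle down to the bench.
- lid (a joint): Opening of the half lid, rad: 0 = shut, 1.75 = leaning back against its stop. The hinge is stiff: the lid stays where it is left. The latch finger holds it down until the lever has swung about 0.9.
- lid_hinge (a point): Middle of the lid's hinge line, along the machine's y over the pan centre, 85.5 mm above the bench (lid underside). Axes turn with the lid: -x points from the hinge to its front edge. The lid is an aluminium half disc, radius 139 mm, 6 mm thick, 0.45 kg, with a front tongue 36 mm wide reaching 157 mm from the hinge.
- lid_handle (a point): Middle of the lid's dark bar handle: a round bar 11 mm in diameter, 80 mm long, along the machine's y, 35 mm above the lid's top face, 85 mm from the hinge line; free to be pinched from above.
- drip_bottle: Bystander: a clear plastic bottle, 52 mm in diameter, 140 mm high. Origin at the centre of its foot.
- beaker: Bystander: a clear plastic beaker, 76 mm across the rim, 85 mm high. Origin at the centre of its foot.
- grit_jar: Bystander: a white jar with a grey cap, 64 mm in diameter, 75 mm high. Origin at the centre of its foot.

How it is judged:
By the outcome, as a careful person would: the job done as asked, in the order asked, and still so for the second after the job is handed in, with the robot touching nothing.
It also fails if it takes over 70 s, if anything falls off the work surface, if the arm or the gripper's body presses on something with over 40 N, if the wrist force passes 120 N, or if a joint passes its speed limit or range.

### The arm

A 6-joint arm with a two-finger parallel gripper is mounted at the origin on the work surface. World frame = base frame: x ahead of the robot, y to its left, z up, the work surface at z = 0. Lengths are in m, angles in rad, forces in N, time in s.
With the tool pointing down it reaches from about 0.35 to 0.95 m from the base axis. Payload 17.4 kg.
Tool frame: the origin (TCP) lies at the very end of the fingers, on their centre line; the grasp point (between the pads) lies 19 mm behind it (manip.grip_depth is the distance from the TCP to the grasp point, in m); x points along the fingers, y is the direction in which the jaws open and shut, and the axes are right-handed (so a half turn about x gives the same grasp; the last joint's range is limited). The gripper opens to 93 mm and grips with 3 to 60 N. Pads are 15 mm wide; open, the fingers measure 128 mm over their backs; the gripper's body (75 mm by 188 mm) begins 65 mm behind the grasp point.
Start: joints at [1.251, 0.116, 1.442, -0, 1.584, -0.038], TCP at [0.188, 0.648, 0.219] pointing down, gripper open.
Joint ranges: [-2.83, 2.83], [-0.83, 2.19], [0.07, 2.5], [-1.14, 4.28], [0.01, 3], [-2.97, 2.97]. Speed limits (rad/s): [1.89, 1.89, 2.22, 3.14, 3.14, 3.14].

### API

Orientations are given as a rotation vector (axis times angle).
In Python, from station import manip, grab_frame, job, models gives the robot as it stands.
- The arm moves only by the tool apply_moves, never from a script. Its argument "plan" is a list of rows, each a list of 7 numbers: the shift along the tool's x, y, z in cm, then the turn, a rotation vector about the tool's x, y, z in degrees, then the finger opening in cm, from 0 to 9.3. A call has 1 to 5 rows; each row shifts and turns the commanded pose from where the row before left it, along the tool's axes as they then stand; what a row does not reach is not made up. A row lasts 1/10 s, in which the tool goes at most 50 mm and 8.59 degrees, less where a joint would pass 70% of its speed; a pose out of reach is approached as far as the arm can. A call is refused whole if a number of a shift passes 5 or a number of a turn 8.59, either way. A call with a gripper value outside its range is refused whole. The fingers move at their own pace and stop on an object; the grip force is fixed at half the most. Time passes only in rows, so rows that do not move let the fingers close. It gives the time, the measured TCP pose, the force and the opening at its end, in the units of the state.
- manip.observe(): the state, without advancing time (a new reading comes with each control period).
- grab_frame(name): name is "scene" or "side" or "wrist"; returns a dict with "image" (480x640x3 uint8, blue, green, red), "fx", "fy", "cx", "cy" (pixels), "rvec" (rotation vector, rad) and "tvec" (3), from world to camera coordinates, as OpenCV has them. Camera axes: x right, y down, z forward; pixel columns grow to the right and rows downward; lengths in m; the calibration is good to about 2 mm. The wrist camera is an equidistant fisheye: a pixel r from the principal point sees the ray r / f radians off the axis. A picture is of the moment at which its call begins. There is no depth.
- job.finish_job(): hands the job in, once; it reports no verdict.
Trained networks look in a picture, given as the dict that the camera call returned (one of the last four; its "shot" number tells which), for a name from the list of things; names that differ only in an ending like _2 or _b are one class to them, and where a whole thing is asked for, a point or a joint stands for the part that bears it (a point fixed in the world has none). Each returns a list of dicts, best first, with "score" (0 to 1); they miss things now and then, are a little off and sometimes report something else, mostly with a low value. They report only what shows in the picture. A call takes as long as a camera call.
- models.find_in(label, picture): "at" ([x, y, z] in m, in the coordinates of the camera as it stood for that picture, good to about 4 mm: the middle of the surface that is visible of it).
- models.cut_out(label, picture): "pixels" (480x640 bool, what is visible of it).
The state is a dict: "time": time; "qpos": joint angles; "qd": joint speeds; "joint_torque": joint torques, N m; "tool_pos": TCP position; "tcp_rot": TCP orientation; "ft_force": force on the tool from outside, world axes, zero at the start; "ft_torque": the same for the moment, N m; "opening": opening from 0.0 (shut) to 1.0 (fully open).
Only numpy, scipy, OpenCV 4.12 (cv2) and the standard library are available. Lean on these libraries where they do the work, as an engineer would, in place of code of your own. Each camera call takes 0.05 s, during which the arm holds its last target. There are 200 camera calls.

## Working session

There is one attempt and no reset: what is moved stays moved. The work goes in short steps, Python scripts to look and compute and a tool call to move; the robot and the scene stay as the last step left them, time stands still between calls to the robot, and variables do not carry over. Pictures are saved under pics/ and viewed, about 8 in all and at most 12, crops included, and the job is handed in when it is done.

Besides the shell and the picture viewer there is one more tool, called after "Emit:" as a command line: name --pt "numbers of a row" for each row, then --argument value for the rest. apply_moves: Moves the arm, as the interface text tells. Its arguments: {"type":"object","properties":{"plan":{"type":"array"}},"required":["plan"]}

```bash
ls; mkdir -p pics
cat > h.py <<'E'
import numpy as np,cv2
from scipy.spatial.transform import Rotation as R
from station import manip,grab_frame,job,models
def w(p,pic): return R.from_rotvec(np.ravel(pic['rvec'])).inv().apply(np.array(p)-np.ravel(pic['tvec']))
def proj(P,pic):
    K=np.array([[pic['fx'],0,pic['cx']],[0,pic['fy'],pic['cy']],[0,0,1]])
    return cv2.projectPoints(np.atleast_2d(np.float64(P)),np.float64(pic['rvec']),np.float64(pic['tvec']),K,None)[0][:,0]
E
python3 - <<'E'
from h import *
o=manip.observe();print(o['tool_pos'],o['tcp_rot'],o['time'],o['ft_force'],manip.grip_depth)
for n in ['scene','side']:
    p=grab_frame(n);cv2.imwrite(f'pics/{n}0.png',p['image']);print(n,w([0,0,0],p))
    for l in ['machine','rest','latch','latch_pivot','latch_tip','lid','lid_hinge','lid_handle','drip_bottle','beaker','grit_jar']:
        r=models.find_in(l,p)
        print(l,[(w(d['at'],p).round(4).tolist(),round(d['score'],2)) for d in r[:2]])
E
```

```text
pics
[0.18765233 0.64819181 0.21792619] [ 0.2202982   1.55962931 -0.22199484] 0.0 [ 0.61509505  0.28801731 -0.03561351] 0.0188
scene [ 0.97405651 -0.14532753  0.83321703]
machine [([0.6102, 0.058, 0.092], 0.93)]
rest [([0.7359, -0.1045, 0.1953], 0.86)]
latch [([0.5915, -0.086, 0.1061], 0.92)]
latch_pivot [([0.5871, -0.0874, 0.0986], 0.86)]
latch_tip [([0.555, 0.387, 0.0585], 0.69), ([0.5869, -0.0861, 0.1036], 0.66)]
lid [([0.5906, 0.0268, 0.0943], 0.72)]
lid_hinge [([0.5921, 0.0288, 0.0948], 0.9), ([0.7381, -0.1057, 0.195], 0.3)]
lid_handle [([0.5918, 0.0251, 0.094], 0.97)]
drip_bottle [([0.4064, 0.232, 0.0762], 0.84), ([0.7369, -0.1038, 0.1935], 0.45)]
beaker [([0.5474, 0.3859, 0.0622], 0.76)]
grit_jar [([0.7251, 0.2224, 0.0742], 0.75)]
side [ 0.21173978 -0.54498995  0.84979782]
machine [([0.5633, 0.0324, 0.0891], 0.8), ([0.3863, 0.2233, 0.077], 0.62)]
rest [([0.744, -0.1034, 0.1923], 0.94)]
latch [([0.5834, -0.1107, 0.1038], 0.79)]
latch_pivot [([0.5825, -0.107, 0.1015], 0.8)]
latch_tip [([0.5848, -0.1099, 0.1057], 0.56)]
lid [([0.565, 0.0297, 0.0913], 0.82)]
lid_hinge [([0.5618, 0.0343, 0.0909], 0.73)]
lid_handle []
drip_bottle []
beaker [([0.5599, 0.0234, 0.0885], 0.63), ([0.5485, 0.3729, 0.0589], 0.59)]
grit_jar [([0.7153, 0.2237, 0.0783], 0.76)]
```

View pics/scene0.png

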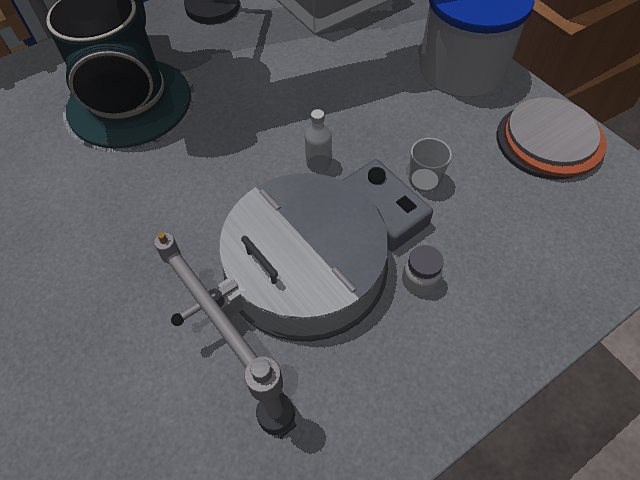

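View pics/side0.png

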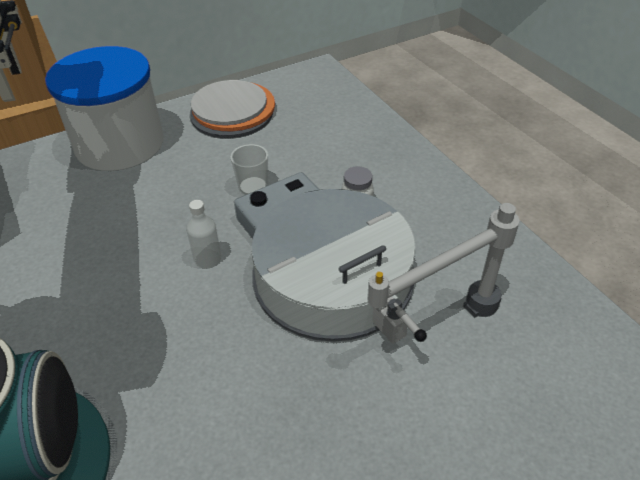

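Scene: ball at (177,320), lid handle ends (245,240)/(276,281), post top (261,368), barrel (165,243). Side: ball (420,336), handle ends (342,270)/(384,250), post top (507,212). I'll fit the machine's pose to these.

```bash
cat > fit.py <<'E'
from h import *
from scipy.optimize import least_squares
M=lambda s,P: np.c_[R.from_euler('z',s[2]).apply(np.atleast_2d(P)*1.)[:,:2]+s[:2],np.atleast_2d(P)[:,2]]
E
python3 - <<'E'
from fit import *
ps={n:grab_frame(n) for n in['scene','side']}
pts=np.array([[-.236,0,.0985],[-.085,.04,.1265],[-.085,-.04,.1265],[-.195,-.18,.23]])
obs={'scene':[[177,320],[245,240],[276,281],[261,368]],'side':[[420,336],[342,270],[384,250],[507,212]]}
f=lambda s:np.concatenate([(proj(M(s,pts),ps[n])-obs[n]).ravel() for n in ps])
best=min((least_squares(f,[.6,.05,y],loss='soft_l1') for y in np.arange(0,6.3,.7)),key=lambda r:r.cost)
s=best.x;print(s,f(s).round(1).reshape(2,-1,2).tolist());np.save('pose.npy',s)
T=np.linspace(0,2*np.pi,60)
for n,p in ps.items():
    im=p['image'].copy()
    c=np.c_[.14*np.cos(T),.14*np.sin(T),0*T+.085]
    for q in proj(M(s,c),p): cv2.circle(im,tuple(int(v) for v in q),1,(0,0,255),-1)
    L=M(s,[[-.195,.055,.173],[-.195,.055,.23],[-.172,0,.0985],[-.192,.015,.08],[-.192,-.015,.08],[-.157,.018,.09],[-.157,-.018,.09],[-.236,0,.0985]])
    for q in proj(L,p): cv2.circle(im,tuple(int(v) for v in q),2,(0,255,0),-1)
    x0,y0=(140,160) if n=='scene' else (240,170)
    cv2.imwrite(f'pics/fit_{n}.png',cv2.resize(im[y0:y0+220,x0:x0+280],None,fx=1.4,fy=1.9) )
a,b=[cv2.imread(f'pics/fit_{n}.png') for n in ps];cv2.imwrite('pics/fit.png',np.hstack([a,b]))
print(M(s,[[-.236,0,.0985],[-.172,0,.0985],[-.085,0,.1265],[-.195,-.18,0],[-.195,.055,.2]]))
E
```

```text
[0.57590814 0.08778893 1.62337337] [[[0.6, -0.1], [-0.3, -1.1], [-2.1, -6.8], [-2.7, 0.0]], [[1.4, -0.5], [0.2, -0.8], [-0.4, -1.1], [2.0, -3.4]]]
[[ 0.5883106  -0.14788496  0.0985    ]
 [ 0.58494722 -0.08397339  0.0985    ]
 [ 0.58037513  0.00290638  0.1265    ]
 [ 0.76590721 -0.0974821   0.        ]
 [ 0.53123194 -0.10983202  0.2       ]]
```

View pics/fit.png

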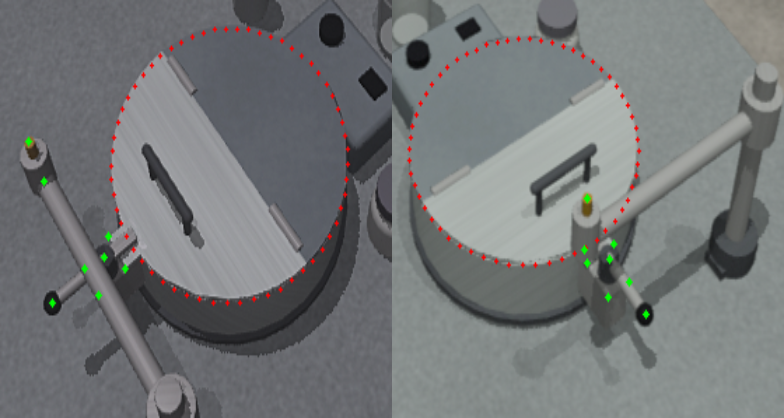

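Fit is good: the rim circle, bracket, ball and barrel line up. Machine sits at (0.576, 0.088), yaw about 93°, so its front faces world -y. Now I'll plan the transit to the pre-push pose: fingers closed, 45° lean to the front, on the -y side of the handle.

```bash
cat > plan.py <<'E'
from fit import *
s=np.load('pose.npy'); Rz=R.from_euler('z',s[2])
def ori(lean,sgn):  # lean (deg) of tool body toward machine -x ; jaw along machine y
    a=np.deg2rad(lean);x=np.array([np.sin(a),0,-np.cos(a)]);y=np.array([0,sgn,0.])
    return Rz*R.from_matrix(np.c_[x,y,np.cross(x,y)])
def orix(lean,sgn): # jaw in machine xz plane; lean toward machine -x
    a=np.deg2rad(lean);x=np.array([np.sin(a),0,-np.cos(a)]);y=sgn*np.array([np.cos(a),0,np.sin(a)])
    return Rz*R.from_matrix(np.c_[x,y,np.cross(x,y)])
def cur(): o=manip.observe(); return np.array(o['tool_pos']),R.from_rotvec(o['tcp_rot']),o
def rows(p,r,wps,op,step=.045,ang=7.5,n=None):
    out=[]
    for P,Q in wps:
        P=np.array(P); d=(r.inv()*Q)
        k=n or int(max(np.ceil(np.linalg.norm(P-p)/step),np.ceil(np.rad2deg(d.magnitude())/ang),1))
        p0,r0=p,r
        for i in range(1,k+1):
            pt=p0+(P-p0)*i/k; rt=r0*R.from_rotvec(d.as_rotvec()*i/k)
            t=np.round(r.inv().apply(pt-p)*100,1); w_=np.round((r.inv()*rt).as_rotvec(degrees=True),1)
            p=p+r.apply(t/100); r=r*R.from_rotvec(w_,degrees=True)
            out.append([*t.tolist(),*w_.tolist(),op])
    for i in range(0,len(out),5): print(str(out[i:i+5]).replace('-0.0','0'))
    print('end',p.round(4))
    return p,r
def stat():
    p,r,o=cur(); x=r.as_matrix(); m=Rz.inv().apply(p-[s[0],s[1],0])
    print('t',o['time'],'mach',m.round(4),'tool x,y mach',Rz.inv().apply(x[:,0]).round(3),Rz.inv().apply(x[:,1]).round(3),'F',np.round(o['ft_force'],1),'op',round(o['opening'],3),'q',np.round(o['qpos'],2))
E
python3 - <<'E'
from plan import *
stat()
p,r,o=cur()
for g in (1,-1): print(g,np.rad2deg((r.inv()*ori(0,g)).magnitude()))
g=min((1,-1),key=lambda g:(r.inv()*ori(0,g)).magnitude())
a=np.pi/4
pre=np.array([-.2326,-.0335,.0985])+.012*np.array([np.sin(a),0,-np.cos(a)])
back=pre-.16*np.array([np.sin(a),0,-np.cos(a)])
r0=r
wps=[((.33,.52,.36),r0),((.52,.12,.40),ori(0,g)),((.60,-.20,.38),ori(0,g)),(M(s,back)[0],ori(45,g)),(M(s,pre)[0],ori(45,g))]
rows(p,r,wps,0)
E
```

```text
t 1.3 mach [0.5802 0.3582 0.2187] tool x,y mach [-0.  0. -1.] [ 0.945 -0.328 -0.   ] F [ 0.6 -0.7 -0.9] op 1.002 q [ 1.25  0.12  1.44  0.    1.58 -0.04]
1 109.15660557500992
-1 70.843394432414
[[-2.4, -1.4, 2.9, 0.0, 0.0, 0.0, 0], [-2.3, -1.4, 2.8, 0.0, 0.0, 0.0, 0], [-2.4, -1.4, 2.9, 0.0, 0.0, 0.0, 0], [-2.3, -1.4, 2.9, 0.0, 0.0, 0.0, 0], [-2.4, -1.4, 2.9, 0.0, 0.0, 0.0, 0]]
[[-2.3, -1.4, 2.8, 0.0, 0.0, 0.0, 0], [-0.4, -3.3, 2.9, 7.1, 0, 0.0, 0], [-0.4, -2.9, 3.4, 7.1, 0, 0.0, 0], [-0.4, -2.5, 3.6, 7.1, 0, 0.0, 0], [-0.4, -2.0, 4.0, 7.0, 0, 0.0, 0]]
[[-0.4, -1.6, 4.1, 7.1, 0, 0.0, 0], [-0.4, -0.9, 4.4, 7.1, 0, 0.0, 0], [-0.4, -0.5, 4.4, 7.1, 0.0, 0.0, 0], [-0.4, 0.1, 4.4, 7.1, 0.0, 0.0, 0], [-0.4, 0.6, 4.4, 7.1, 0.0, 0.0, 0]]
[[-0.4, 1.2, 4.2, 7.0, 0.0, 0.0, 0], [0.2, 0.8, 4.1, 0.0, 0.0, 0.0, 0], [0.3, 0.8, 4.0, 0.0, 0.0, 0.0, 0], [0.2, 0.8, 4.1, 0.0, 0.0, 0.0, 0], [0.3, 0.7, 4.0, 0.0, 0.0, 0.0, 0]]
[[0.2, 0.8, 4.1, 0.0, 0.0, 0.0, 0], [0.3, 0.8, 4.0, 0.0, 0.0, 0.0, 0], [0.2, 0.8, 4.1, 0.0, 0.0, 0.0, 0], [0.3, 0.8, 4.0, 0.0, 0.0, 0.0, 0], [2.5, 0.3, 0.7, 0.0, 6.4, 0.0, 0]]
[[2.4, 0.4, 1.0, 0.0, 6.5, 0.0, 0], [2.4, 0.3, 1.2, 0.0, 6.4, 0.0, 0], [2.1, 0.4, 1.5, 0.0, 6.4, 0.0, 0], [2.0, 0.3, 1.7, 0.0, 6.4, 0.0, 0], [1.7, 0.4, 2.0, 0.0, 6.5, 0.0, 0]]
[[1.6, 0.3, 2.1, 0.0, 6.4, 0.0, 0], [4.0, 0.0, 0, 0.0, 0.0, 0.0, 0], [4.0, 0.0, 0, 0.0, 0.0, 0.0, 0], [4.0, 0.0, 0, 0.0, 0.0, 0.0, 0], [4.0, 0.0, 0, 0.0, 0.0, 0.0, 0]]
end [ 0.6206 -0.1342  0.0897]
```

Emit:
apply_moves --pt "-2.4 -1.4 2.9 0 0 0 0" --pt "-2.3 -1.4 2.8 0 0 0 0" --pt "-2.4 -1.4 2.9 0 0 0 0" --pt "-2.3 -1.4 2.9 0 0 0 0" --pt "-2.4 -1.4 2.9 0 0 0 0"

```text
time: 1.8
tool_pos: [0.3073, 0.5401, 0.3376]
tcp_rot: [0.221, 1.559, -0.221]
ft_force: [0.2, 0.3, 0.1]
opening: 0.622
```

Emit:
apply_moves --pt "-2.3 -1.4 2.8 0 0 0 0" --pt "-0.4 -3.3 2.9 7.1 0 0 0" --pt "-0.4 -2.9 3.4 7.1 0 0 0" --pt "-0.4 -2.5 3.6 7.1 0 0 0" --pt "-0.4 -2.0 4.0 7.0 0 0 0"

```text
time: 2.3
tool_pos: [0.4064, 0.3584, 0.3759]
tcp_rot: [0.61, 1.483, -0.61]
ft_force: [0.5, 0.1, 0.3]
opening: 0.189
```

Emit:
apply_moves --pt "-0.4 -1.6 4.1 7.1 0 0 0" --pt "-0.4 -0.9 4.4 7.1 0 0 0" --pt "-0.4 -0.5 4.4 7.1 0 0 0" --pt "-0.4 0.1 4.4 7.1 0 0 0" --pt "-0.4 0.6 4.4 7.1 0 0 0"

```text
time: 2.8
tool_pos: [0.5011, 0.158, 0.3961]
tcp_rot: [1.083, 1.285, -1.082]
ft_force: [0.1, 0.8, -0.1]
opening: 0.006
```

Emit:
apply_moves --pt "-0.4 1.2 4.2 7.0 0 0 0" --pt "0.2 0.8 4.1 0 0 0 0" --pt "0.3 0.8 4.0 0 0 0 0" --pt "0.2 0.8 4.1 0 0 0 0" --pt "0.3 0.7 4.0 0 0 0 0"

```text
time: 3.3
tool_pos: [0.5596, -0.0415, 0.3898]
tcp_rot: [1.17, 1.233, -1.17]
ft_force: [0.7, 0.3, -0.4]
opening: 0.006
```

Emit:
apply_moves --pt "0.2 0.8 4.1 0 0 0 0" --pt "0.3 0.8 4.0 0 0 0 0" --pt "0.2 0.8 4.1 0 0 0 0" --pt "0.3 0.8 4.0 0 0 0 0" --pt "0 0 0 0 0 0 0"

```text
time: 3.8
tool_pos: [0.6004, -0.2036, 0.3778]
tcp_rot: [1.171, 1.234, -1.174]
ft_force: [-0.1, 0.7, -0.3]
opening: 0.006
```

```bash
cat > approach.py <<'E'
from plan import *
stat()
p,r,o=cur()
a=np.pi/4
pre=np.array([-.2326,-.0335,.0985])+.012*np.array([np.sin(a),0,-np.cos(a)])
back=pre-.16*np.array([np.sin(a),0,-np.cos(a)])
print('g1',(r.inv()*ori(0,1)).magnitude(),'g-1',(r.inv()*ori(0,-1)).magnitude())
rows(p,r,[(M(s,back)[0],ori(45,-1)),(M(s,pre)[0],ori(45,-1))],0)
E
python3 approach.py
```

```text
t 3.8 mach [-0.2923 -0.0092  0.3778] tool x,y mach [ 0.     0.002 -1.   ] [-0.003 -1.    -0.002] F [-0.1  0.7 -0.3] op 0.006 q [-0.37  0.03  1.28 -0.    1.84 -0.42]
g1 3.138815360321457 g-1 0.003676906626283229
[[2.9, 0.4, 0.7, 0, 7.5, 0.0, 0], [2.8, 0.4, 1.2, -0.1, 7.5, 0.0, 0], [2.6, 0.4, 1.4, 0, 7.5, 0.0, 0], [2.4, 0.5, 1.9, 0, 7.5, 0.0, 0], [2.2, 0.4, 2.1, -0.1, 7.5, 0.0, 0]]
[[1.8, 0.4, 2.3, 0, 7.5, 0.1, 0], [4.0, 0, 0.0, 0, 0, 0, 0], [4.0, 0, 0.0, 0, 0, 0, 0], [4.0, 0, 0.0, 0, 0, 0, 0], [4.0, 0, 0.0, 0, 0, 0, 0]]
end [ 0.6215 -0.1342  0.0902]
```

Emit:
apply_moves --pt "2.9 0.4 0.7 0 7.5 0 0" --pt "2.8 0.4 1.2 0 7.5 0 0" --pt "2.6 0.4 1.4 0 7.5 0 0" --pt "2.4 0.5 1.9 0 7.5 0 0" --pt "2.2 0.4 2.1 0 7.5 0 0"

```text
time: 4.3
tool_pos: [0.6233, -0.2363, 0.2336]
tcp_rot: [1.625, 1.712, -0.795]
ft_force: [0.0, 0.5, 0.0]
opening: 0.006
```

Emit:
apply_moves --pt "1.8 0.4 2.3 0 7.5 0 0" --pt "2 0 0 0 0 0 0" --pt "2 0 0 0 0 0 0" --pt "0 0 0 0 0 0 0"

```text
time: 4.7
tool_pos: [0.6255, -0.2134, 0.1751]
tcp_rot: [1.706, 1.804, -0.708]
ft_force: [0.1, -0.6, -0.0]
opening: 0.004
```

Run:
```python
from plan import *
import approach
p=[grab_frame(n) for n in('scene','side')]
cv2.imwrite('pics/pre.png',np.hstack([p[0]['image'][180:480,60:400],p[1]['image'][180:480,260:600]]))
```

```text
t 4.7 mach [-0.3034 -0.0337  0.1751] tool x,y mach [ 0.709  0.003 -0.706] [ 0.002 -1.    -0.003] F [ 0.1 -0.6 -0. ] op 0.004 q [-0.62  0.37  1.36  0.62  1.91 -0.62]
g1 3.141066351197139 g-1 0.787437980519567
[[-4.4, 0, 0.4, 0, -0.1, 0.2, 0], [4.0, 0, 0.0, 0, 0, 0, 0], [4.0, 0, 0.0, 0, 0, 0, 0], [4.0, 0, 0.0, 0, 0, 0, 0], [4.0, 0, 0.0, 0, 0, 0, 0]]
end [ 0.6215 -0.1343  0.0902]
```

View pics/pre.png

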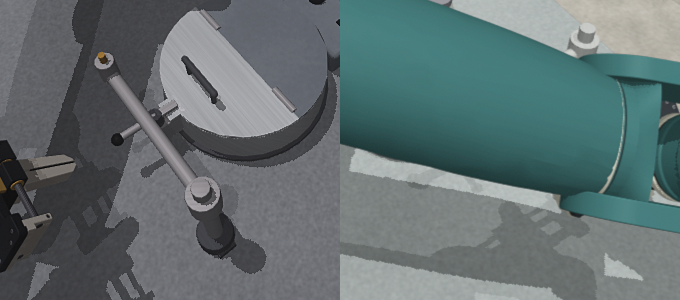

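Scene half shows the closed fingers (crop 75,163) aimed up-right at the handle; side view is hidden by the arm. Advance 12 cm, then compute the push arc.

Emit:
apply_moves --pt "4 0 0 0 0 0 0" --pt "4 0 0 0 0 0 0" --pt "3 0 0 0 0 0 0" --pt "0.6 0 0.4 0 0 0 0" --pt "0 0 0 0 0 0 0"

```text
time: 5.3
tool_pos: [0.6219, -0.1361, 0.0928]
tcp_rot: [1.706, 1.8, -0.706]
ft_force: [0.3, -0.5, 0.6]
opening: 0.006
```

```bash
cat > push.py <<'E'
import sys
from plan import *
stat()
p,r,o=cur()
a0,a1,n=float(sys.argv[1]),float(sys.argv[2]),int(sys.argv[3]); rad=.05
ax=np.array([np.sin(np.pi/4),0,-np.cos(np.pi/4)])
def c(a):
    u=np.array([-np.cos(a),np.sin(a)]);t=np.array([np.sin(a),np.cos(a)])
    Q=rad*u-.006*t-np.array([.0106,.0175])+np.array([-.172,0])
    return M(s,np.array([*Q,.0985])+.012*ax)[0]
A=np.linspace(a0,a1,n)
rows(p,r,[(c(a),ori(45,-1)) for a in A],0,step=.1)
p_=manip.observe()['tool_pos']
E
python3 push.py 0 1.25 16
python3 - <<'E'
from plan import *
p=grab_frame('scene')
cv2.imwrite('pics/pre2.png',cv2.resize(p['image'][230:390,100:300],None,fx=3,fy=3))
E
```

```text
t 5.3 mach [-0.226  -0.0342  0.0928] tool x,y mach [ 0.707  0.001 -0.707] [ 0.001 -1.     0.   ] F [ 0.3 -0.5  0.6] op 0.006 q [-0.54  0.35  1.53  0.64  1.74 -0.64]
[[0.3, -1.1, 0.1, 0.1, 0.0, 0.0, 0], [0.0, -0.4, 0, 0, 0.0, 0.0, 0], [0.0, -0.4, 0, 0, 0.0, 0.0, 0], [0.0, -0.4, 0, 0, 0.0, 0.0, 0], [0.1, -0.4, -0.1, 0, 0.0, 0.0, 0]]
[[0.1, -0.4, -0.1, 0, 0.0, 0.0, 0], [0.1, -0.4, -0.1, 0, 0.0, 0.0, 0], [0.1, -0.4, -0.1, 0, 0.0, 0.0, 0], [0.1, -0.4, -0.1, 0, 0.0, 0.0, 0], [0.2, -0.3, -0.2, 0, 0.0, 0.0, 0]]
[[0.2, -0.4, -0.2, 0, 0.0, 0.0, 0], [0.2, -0.3, -0.2, 0, 0.0, 0.0, 0], [0.2, -0.3, -0.2, 0, 0.0, 0.0, 0], [0.2, -0.2, -0.2, 0, 0.0, 0.0, 0], [0.3, -0.2, -0.3, 0, 0.0, 0.0, 0]]
[[0.2, -0.2, -0.3, 0, 0.0, 0.0, 0]]
end [ 0.5584 -0.109   0.0907]
```

View pics/pre2.png

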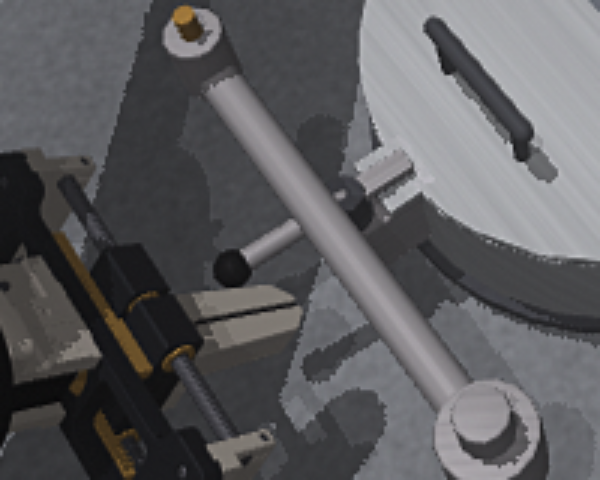

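Scene crop: fingertips (300,310) sit beside the handle with a small gap to the ball (233,268). Start the push and watch the force.

Emit:
apply_moves --pt "0.3 -0.6 0.1 0 0 0 0" --pt "0 -0.5 0 0 0 0 0" --pt "0 -0.4 0 0 0 0 0" --pt "0 -0.4 0 0 0 0 0" --pt "0 -0.4 0 0 0 0 0"

```text
time: 5.85
tool_pos: [0.5989, -0.1365, 0.09]
tcp_rot: [1.707, 1.797, -0.706]
ft_force: [4.3, -1.5, 0.0]
opening: 0.008
```

Emit:
apply_moves --pt "0.1 -0.4 -0.1 0 0 0 0" --pt "0.1 -0.4 -0.1 0 0 0 0" --pt "0.1 -0.4 -0.1 0 0 0 0" --pt "0.1 -0.4 -0.1 0 0 0 0" --pt "0.1 -0.4 -0.1 0 0 0 0"

```text
time: 6.35
tool_pos: [0.5785, -0.1304, 0.0901]
tcp_rot: [1.707, 1.797, -0.706]
ft_force: [5.3, -1.1, 0.5]
opening: 0.001
```

```bash
python3 push.py 0.8 1.25 7
python3 - <<'E'
from plan import *
p=grab_frame('scene')
cv2.imwrite('pics/mid.png',cv2.resize(p['image'][230:390,100:300],None,fx=3,fy=3))
E
```

```text
t 6.35 mach [-0.218   0.0088  0.0901] tool x,y mach [ 0.706 -0.002 -0.708] [-0.    -1.     0.002] F [ 5.3 -1.1  0.5] op 0.001 q [-0.57  0.27  1.63  0.62  1.73 -0.67]
[[0.3, -0.5, -0.3, 0.1, 0.1, -0.1, 0], [0.2, -0.3, -0.2, 0, 0, 0.0, 0], [0.2, -0.3, -0.2, 0, 0, 0.0, 0], [0.2, -0.2, -0.2, 0, 0, 0.0, 0], [0.2, -0.3, -0.2, 0, 0, 0.0, 0]]
[[0.3, -0.1, -0.2, 0, 0, 0.0, 0], [0.2, -0.2, -0.3, 0, 0, 0.0, 0]]
end [ 0.5584 -0.1088  0.0901]
```

View pics/mid.png

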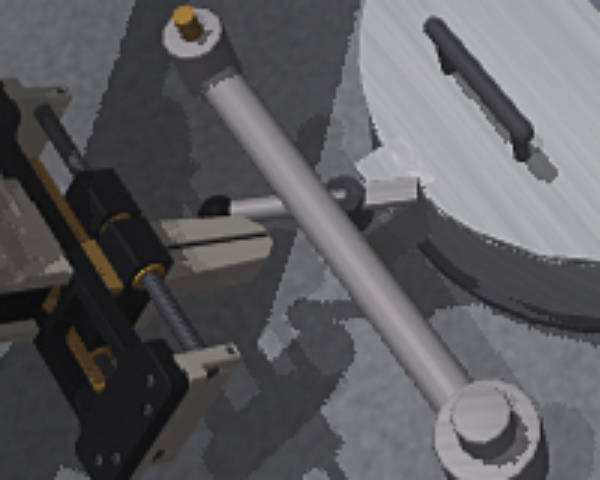

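Mid-push: ball now at (212,208), lever at about 0.55 rad, force 5 N as expected. Continue along the arc.

Emit:
apply_moves --pt "0.2 -0.5 -0.2 0 0 0 0" --pt "0.2 -0.3 -0.2 0 0 0 0" --pt "0.2 -0.3 -0.2 0 0 0 0" --pt "0.2 -0.2 -0.2 0 0 0 0" --pt "0.2 -0.3 -0.2 0 0 0 0"

```text
time: 6.9
tool_pos: [0.5619, -0.1174, 0.09]
tcp_rot: [1.707, 1.797, -0.707]
ft_force: [4.4, -5.3, 1.5]
opening: 0.002
```

```bash
python3 push.py 1.05 1.3 3
python3 - <<'E'
from plan import *
p=grab_frame('scene')
cv2.imwrite('pics/mid2.png',cv2.resize(p['image'][230:390,100:300],None,fx=3,fy=3))
E
```

```text
t 6.9 mach [-0.2042  0.0248  0.09  ] tool x,y mach [ 0.706 -0.001 -0.708] [-0.    -1.     0.001] F [ 4.4 -5.3  1.5] op 0.002 q [-0.56  0.22  1.68  0.62  1.72 -0.68]
[[0, 0.2, 0.0, 0.0, 0.1, -0.1, 0], [0.4, -0.4, -0.4, 0.0, 0, 0.0, 0], [0.4, -0.2, -0.4, 0.0, 0, 0.0, 0]]
end [ 0.5573 -0.1063  0.09  ]
```

View pics/mid2.png

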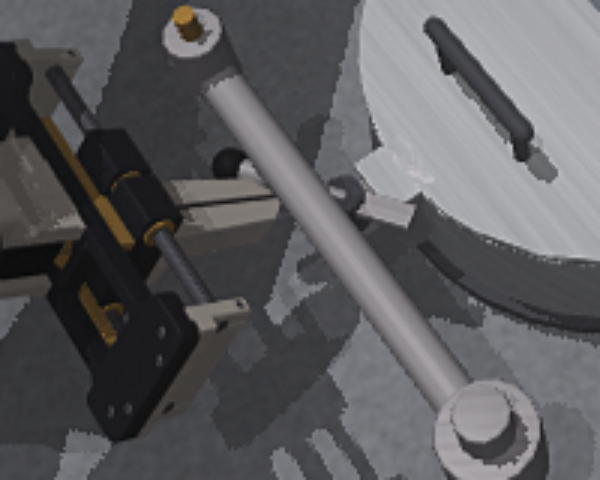

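Ball at (230,162), lever about 1.0 rad and off the bar clearly. Nudge on to the stop.

Emit:
apply_moves --pt "0.3 -0.2 -0.3 0 0 0 0" --pt "0.3 -0.2 -0.3 0 0 0 0" --pt "0.2 -0.1 -0.2 0 0 0 0"

```text
time: 7.25
tool_pos: [0.5568, -0.1082, 0.0899]
tcp_rot: [1.705, 1.792, -0.71]
ft_force: [7.3, -41.1, 4.1]
opening: 0.006
```

Emit:
apply_moves --pt "0.1 -0.1 -0.1 0 0 0 0" --pt "0.1 0 -0.1 0 0 0 0"

```text
time: 7.45
tool_pos: [0.5566, -0.1077, 0.0902]
tcp_rot: [1.705, 1.786, -0.712]
ft_force: [7.1, -55.3, 4.5]
opening: 0.006
```

Run:
```python
from plan import *
stat()
p=grab_frame('scene')
# expected ball positions vs mask centroid
for l in ('latch_tip','latch'):
    r=models.find_in(l,p); print(l,[(Rz.inv().apply(w(d['at'],p)-[s[0],s[1],0]).round(4).tolist(),round(d['score'],2)) for d in r[:2]])
im=p['image'].copy()
for a in (1.0,1.1,1.2):
    q=proj(M(s,[[-.172-.064*np.cos(a),.064*np.sin(a),.0985]]),p)[0];print(a,q)
cv2.imwrite('pics/end.png',cv2.resize(im[230:390,100:300],None,fx=3,fy=3))
# dark ball blob
b=(im[270:330,150:200].max(2)<28);ys,xs=np.nonzero(b);print(xs.mean()+150,ys.mean()+270,b.sum())
```

```text
t 7.45 mach [-0.1942  0.0295  0.0902] tool x,y mach [ 0.7   -0.007 -0.715] [-0.005 -1.     0.005] F [  7.1 -55.3   4.5] op 0.006 q [-0.55  0.2   1.71  0.62  1.71 -0.67]
latch_tip [([-0.1642, -0.0086, 0.0992], 0.71), ([0.1281, -0.1558, 0.0726], 0.36)]
latch [([-0.1649, -0.0149, 0.1033], 0.81), ([-0.0647, -0.0077, 0.0923], 0.61)]
1.0 [176.9925831  283.65140637]
1.1 [179.09564285 280.2481979 ]
1.2 [181.5252906  277.02274656]
159.20224719101122 301.36704119850185 267
```

View pics/end.png

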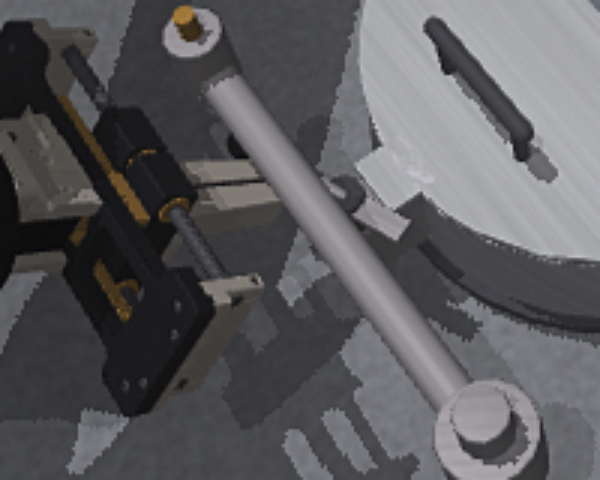

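Force jumped to 55 N: lever is at its stop (ball at crop (238,143), matching the predicted 1.15–1.2). Back off and plan the way to the lid handle.

Emit:
apply_moves --pt "-0.7 0.5 0.7 0 0 0 0" --pt "-1.5 0.5 1 0 0 0 0" --pt "-4 0 0 0 0 0 0" --pt "-4.5 0 0 0 0 0 0" --pt "-4.5 0 0 0 0 0 0"

```text
time: 8.1
tool_pos: [0.5708, -0.2226, 0.1862]
tcp_rot: [1.706, 1.8, -0.707]
ft_force: [0.3, -0.3, 0.1]
opening: 0.003
```

Emit:
apply_moves --pt "-4.5 0 0 0 0 0 0" --pt "-4.5 0 0 0 0 0 0" --pt "-4.5 0 0 0 0 0 0" --pt "-4.5 0 0 0 0 0 0" --pt "0 0 0 0 0 0 3"

```text
time: 8.6
tool_pos: [0.5777, -0.352, 0.3161]
tcp_rot: [1.706, 1.793, -0.707]
ft_force: [-0.2, 1.3, -0.5]
opening: 0.048
```

```bash
cat > lid.py <<'E'
from plan import *
def bar(th,depth=.014,lean=-20):
    c,q=np.cos(th),np.sin(th)
    b=np.array([-.085*c+.041*q,0,.0855+.085*q+.041*c]);a=np.deg2rad(lean)
    return b+depth*np.array([np.sin(a),0,-np.cos(a)])
E
python3 - <<'E'
from lid import *
stat();p,r,o=cur()
f=grab_frame('scene');im=f['image']
for a in (0,1.0,1.1,1.2): print(a,proj(M(s,[[-.172-.064*np.cos(a),.064*np.sin(a),.0985]]),f)[0].round(1))
print(proj(M(s,[[-.085,.04,.1265],[-.085,-.04,.1265]]),f).round(1))
cv2.imwrite('pics/after.png',np.hstack([cv2.resize(im[260:310,160:260],None,fx=4,fy=4),cv2.resize(im[220:320,220:320],None,fx=4,fy=4)[:200]]) if 0 else cv2.resize(im[210:330,150:300],None,fx=5,fy=5))
for g in(1,-1):print(g,(r.inv()*orix(-20,g)).as_rotvec(degrees=True))
g=1
pre=bar(0)+np.array([0,0,0])-.12*np.array([np.sin(np.deg2rad(-20)),0,-np.cos(np.deg2rad(-20))])
up=p+[-.0,.0,.16]
rows(p,r,[(up,r),(M(s,pre+[0,0,.12])[0],orix(-20,g)),(M(s,pre)[0],orix(-20,g)),(M(s,bar(0))[0],orix(-20,g))],3)
E
```

```text
t 8.6 mach [-0.4393  0.0214  0.3161] tool x,y mach [ 0.704 -0.003 -0.71 ] [-0.002 -1.     0.003] F [-0.2  1.3 -0.5] op 0.048 q [-0.8   0.43  1.06  0.62  2.2  -0.62]
0 [177.6 319.9]
1.0 [177.  283.7]
1.1 [179.1 280.2]
1.2 [181.5 277. ]
[[244.7 238.9]
 [273.9 274.2]]
1 [-79.45103283 -50.19986249 -50.54239453]
-1 [ 79.36249824 -50.53128692  50.18883015]
[[-2.8, 0.0, -2.8, 0.0, 0.0, 0.0, 3], [-2.9, 0.0, -2.8, 0.0, 0.0, 0.0, 3], [-2.8, 0.0, -2.9, 0.0, 0.0, 0.0, 3], [-2.9, 0.1, -2.8, 0.0, 0.0, 0.0, 3], [2.5, 0.1, -1.2, -5.3, -3.3, -3.4, 3]]
[[2.3, 0.4, -1.4, -5.3, -3.4, -3.3, 3], [2.3, 0.7, -1.4, -5.3, -3.3, -3.4, 3], [2.1, 0.9, -1.5, -5.3, -3.4, -3.4, 3], [1.9, 1.2, -1.5, -5.3, -3.3, -3.4, 3], [1.8, 1.4, -1.5, -5.3, -3.4, -3.3, 3]]
[[1.7, 1.7, -1.5, -5.3, -3.3, -3.4, 3], [1.4, 1.9, -1.4, -5.3, -3.4, -3.4, 3], [1.2, 2.1, -1.2, -5.3, -3.3, -3.3, 3], [1.1, 2.3, -1.2, -5.3, -3.4, -3.4, 3], [0.8, 2.4, -1.0, -5.3, -3.3, -3.4, 3]]
[[0.7, 2.5, -0.8, -5.3, -3.3, -3.4, 3], [0.4, 2.7, -0.5, -5.3, -3.4, -3.3, 3], [0.3, 2.7, -0.4, -5.3, -3.3, -3.4, 3], [0.1, 2.7, -0.1, -5.2, -3.4, -3.4, 3], [3.7, 1.4, 0, 0, 0.0, 0.0, 3]]
[[3.8, 1.4, 0, 0, 0.0, 0.0, 3], [3.7, 1.4, 0, 0, 0.0, 0.0, 3], [4.0, 0, 0, 0, 0.0, 0.0, 3], [4.0, 0, 0, 0, 0.0, 0.0, 3], [4.0, 0, 0, 0, 0.0, 0.0, 3]]
end [ 0.5807 -0.0014  0.1135]
```

View pics/after.png

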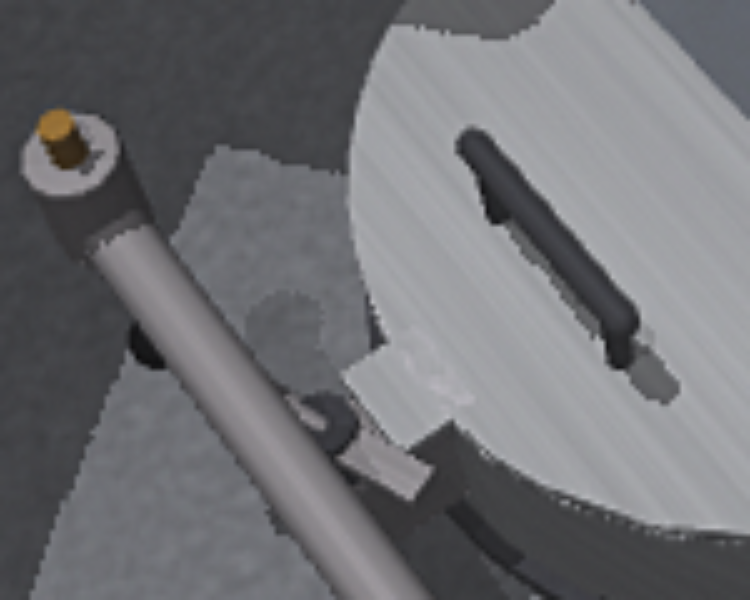

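The finger is clear of the tongue and the lid is shut (ball at about (180,279), predicted 1.2 gives (181.5,277)). The lid bar ends match the prediction to under 1 px. Move over the handle.

Emit:
apply_moves --pt "-2.8 0 -2.8 0 0 0 3" --pt "-2.9 0 -2.8 0 0 0 3" --pt "-2.8 0 -2.9 0 0 0 3" --pt "-2.9 0.1 -2.8 0 0 0 3" --pt "2.5 0.1 -1.2 -5.3 -3.3 -3.4 3"

```text
time: 9.15
tool_pos: [0.5778, -0.3247, 0.4675]
tcp_rot: [1.565, 1.814, -0.682]
ft_force: [0.8, 0.5, -0.1]
opening: 0.323
```

Emit:
apply_moves --pt "2.3 0.4 -1.4 -5.3 -3.4 -3.3 3" --pt "2.3 0.7 -1.4 -5.3 -3.3 -3.4 3" --pt "2.1 0.9 -1.5 -5.3 -3.4 -3.4 3" --pt "1.9 1.2 -1.5 -5.3 -3.3 -3.4 3" --pt "1.8 1.4 -1.5 -5.3 -3.4 -3.3 3"

```text
time: 9.65
tool_pos: [0.5783, -0.1916, 0.4199]
tcp_rot: [0.855, 1.834, -0.53]
ft_force: [-0.2, -0.5, -0.5]
opening: 0.321
```

Emit:
apply_moves --pt "1.7 1.7 -1.5 -5.3 -3.3 -3.4 3" --pt "1.4 1.9 -1.4 -5.3 -3.4 -3.4 3" --pt "1.2 2.1 -1.2 -5.3 -3.3 -3.3 3" --pt "1.1 2.3 -1.2 -5.3 -3.4 -3.4 3" --pt "0.8 2.4 -1.0 -5.3 -3.3 -3.4 3"

```text
time: 10.15
tool_pos: [0.5774, -0.0603, 0.3769]
tcp_rot: [0.185, 1.718, -0.366]
ft_force: [-0.2, -0.7, -0.9]
opening: 0.321
```

Emit:
apply_moves --pt "0.7 2.5 -0.8 -5.3 -3.3 -3.4 3" --pt "0.4 2.7 -0.5 -5.3 -3.4 -3.3 3" --pt "0.3 2.7 -0.4 -5.3 -3.3 -3.4 3" --pt "0.1 2.7 -0.1 -5.2 -3.4 -3.4 3" --pt "0 0 0 0 0 0 3"

```text
time: 10.65
tool_pos: [0.5765, 0.0454, 0.3409]
tcp_rot: [-0.322, 1.547, -0.223]
ft_force: [0.0, -0.7, 0.1]
opening: 0.323
```

```bash
cat > down.py <<'E'
from lid import *
stat();p,r,o=cur()
pre=bar(0)-.12*np.array([np.sin(np.deg2rad(-20)),0,-np.cos(np.deg2rad(-20))])
rows(p,r,[(M(s,pre)[0],orix(-20,1)),(M(s,bar(0))[0],orix(-20,1))],3,step=.035)
E
python3 down.py
```

```text
t 10.65 mach [-0.0424  0.0017  0.3409] tool x,y mach [-0.341  0.001 -0.94 ] [ 0.94   0.012 -0.341] F [ 0.  -0.7  0.1] op 0.323 q [ 0.21 -0.08  1.47 -0.35  1.79 -1.49]
[[2.8, 0.8, 0.1, 0.2, 0, 0, 3], [2.7, 0.9, 0.0, 0.1, 0, 0, 3], [2.8, 0.8, 0.1, 0.2, -0.1, -0.1, 3], [2.7, 0.8, 0, 0.2, 0.0, 0.0, 3], [3.0, 0.0, 0, 0, 0.0, 0.0, 3]]
[[3.0, 0.0, 0, 0, 0.0, 0.0, 3], [3.0, 0.0, 0, 0, 0.0, 0.0, 3], [3.0, 0.0, 0, 0, 0.0, 0.0, 3]]
end [ 0.5807 -0.002   0.1135]
```

Emit:
apply_moves --pt "2.8 0.8 0.1 0.2 0 0 3" --pt "2.7 0.9 0 0.1 0 0 3" --pt "2.8 0.8 0.1 0.2 0 0 3" --pt "2.7 0.8 0 0.2 0 0 3" --pt "3.0 0 0 0 0 0 3"

```text
time: 11.15
tool_pos: [0.5799, 0.0256, 0.1985]
tcp_rot: [-0.304, 1.546, -0.238]
ft_force: [0.7, 0.4, 0.0]
opening: 0.326
```

Emit:
apply_moves --pt "3.0 0 0 0 0 0 3" --pt "1 0 0 0 0 0 3" --pt "0 0 0 0 0 0 3"

```text
time: 11.45
tool_pos: [0.5804, 0.0115, 0.1615]
tcp_rot: [-0.304, 1.548, -0.239]
ft_force: [0.8, 0.5, 1.2]
opening: 0.322
```

Run:
```python
import down
from lid import *
a,b=grab_frame('scene'),grab_frame('wrist')
cv2.imwrite('pics/grasp.png',np.hstack([cv2.resize(a['image'][180:300,180:330],(375,300)),cv2.resize(b['image'],(400,300))]))
```

```text
t 11.45 mach [-0.0764 -0.0005  0.1615] tool x,y mach [-0.339  0.005 -0.941] [ 0.941 -0.01  -0.339] F [0.8 0.5 1.2] op 0.322 q [ 0.15 -0.04  1.73 -0.34  1.5  -1.43]
[[-2.3, 0.1, 0, -0.2, -0.1, -0.1, 3], [-2.4, 0.2, -0.1, -0.2, -0.1, 0, 3], [-2.3, 0.1, 0.0, -0.2, -0.1, -0.1, 3], [3.0, 0.0, 0.0, 0.0, 0.0, 0.0, 3], [3.0, 0.0, 0.0, 0.0, 0.0, 0.0, 3]]
[[3.0, 0.0, 0.0, 0.0, 0.0, 0.0, 3], [3.0, 0.0, 0.0, 0.0, 0.0, 0.0, 3]]
end [ 0.5804 -0.002   0.1132]
```

View pics/grasp.png

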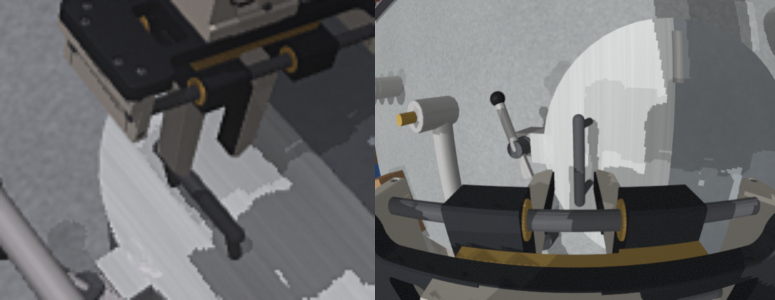

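Wrist view: bar (578,115–205) lies midway between the open fingers. Descend and close.

Emit:
apply_moves --pt "2.0 0.2 0 0 0 0 3" --pt "2.0 0.1 0 0 0 0 3" --pt "1.0 0 0 0 0 0 3" --pt "0 0 0 0 0 0 3"

```text
time: 11.95
tool_pos: [0.5819, -0.002, 0.1146]
tcp_rot: [-0.304, 1.545, -0.238]
ft_force: [-0.2, 0.5, -0.1]
opening: 0.319
```

```bash
python3 -c "
from lid import *
stat();print(bar(0))"
```

```text
t 11.95 mach [-0.09   -0.0012  0.1146] tool x,y mach [-0.339  0.003 -0.941] [ 0.941 -0.01  -0.339] F [-0.2  0.5 -0.1] op 0.319 q [ 0.13 -0.02  1.78 -0.35  1.42 -1.42]
[-0.08978828  0.          0.1133443 ]
```

Emit:
apply_moves --pt "0 0 0 0 0 0 1.6" --pt "0 0 0 0 0 0 1" --pt "0 0 0 0 0 0 0" --pt "0 0 0 0 0 0 0" --pt "0 0 0 0 0 0 0"

```text
time: 12.45
tool_pos: [0.5824, -0.0003, 0.1152]
tcp_rot: [-0.302, 1.544, -0.235]
ft_force: [-0.4, 12.3, 0.4]
opening: 0.104
```

```bash
cat > open.py <<'E'
import sys
from lid import *
# rows following the arc; uses commanded targets relative to the measured grasp offset
t0,t1,n,l0,l1=map(float,sys.argv[1:6]); n=int(n)
stat();p,r,o=cur()
th=np.linspace(t0,t1,n+1); ln=np.linspace(l0,l1,n+1)
rows(p,r,[(M(s,bar(a,.014,l))[0],orix(l,1)) for a,l in zip(th[1:],ln[1:])],0,n=1)
print('start target',M(s,bar(t0,.014,l0))[0].round(4),'meas',p.round(4))
E
python3 open.py 0 1.75 44 -20 -60
```

```text
t 12.45 mach [-0.0883 -0.0018  0.1152] tool x,y mach [-0.336  0.    -0.942] [ 0.942 -0.009 -0.336] F [-0.4 12.3  0.4] op 0.104 q [ 0.13 -0.02  1.78 -0.35  1.42 -1.42]
[[-0.1, -0.1, -0.2, -0.5, 0, -1.3, 0], [-0.4, 0.1, 0.0, 0, 0, -0.9, 0], [-0.4, 0.0, 0.0, 0, 0, -0.9, 0], [-0.4, 0.1, 0.0, 0, 0, -0.9, 0], [-0.3, 0.0, 0.0, 0, 0, -0.9, 0]]
[[-0.4, 0.1, 0.0, 0, 0, -0.9, 0], [-0.3, 0.1, 0.0, 0, 0, -0.9, 0], [-0.4, 0.1, 0.0, 0, 0, -0.9, 0], [-0.4, 0.0, 0.0, 0, 0, -0.9, 0], [-0.3, 0.1, 0.0, 0, 0, -1.0, 0]]
[[-0.4, 0.2, 0.0, 0, 0, -0.9, 0], [-0.3, 0.1, 0.0, 0, 0, -0.9, 0], [-0.4, 0.1, 0.0, 0, 0, -0.9, 0], [-0.3, 0.1, 0.0, 0, 0, -0.9, 0], [-0.3, 0.2, 0.0, 0, 0, -0.9, 0]]
[[-0.4, 0.1, 0.0, 0, 0, -0.9, 0], [-0.3, 0.2, 0.0, 0, 0, -0.9, 0], [-0.3, 0.2, 0.0, 0, 0, -0.9, 0], [-0.4, 0.1, 0.0, 0, 0, -0.9, 0], [-0.3, 0.2, 0.0, 0, 0, -0.9, 0]]
[[-0.3, 0.2, 0.0, 0, 0, -1.0, 0], [-0.3, 0.2, 0.0, 0, 0, -0.9, 0], [-0.3, 0.2, 0.0, 0, 0, -0.9, 0], [-0.3, 0.2, 0.0, 0, 0, -0.9, 0], [-0.3, 0.2, 0.0, 0, 0, -0.9, 0]]
[[-0.2, 0.3, 0.0, 0, 0, -0.9, 0], [-0.3, 0.2, 0.0, 0, 0, -0.9, 0], [-0.3, 0.2, 0.0, 0, 0, -0.9, 0], [-0.3, 0.3, 0.0, 0, 0, -0.9, 0], [-0.2, 0.2, 0.0, 0, 0, -0.9, 0]]
[[-0.3, 0.3, 0.0, 0, 0, -0.9, 0], [-0.2, 0.2, 0.0, 0, 0, -1.0, 0], [-0.3, 0.3, 0.0, 0, 0, -0.9, 0], [-0.2, 0.3, 0.0, 0, 0, -0.9, 0], [-0.2, 0.3, 0.0, 0, 0, -0.9, 0]]
[[-0.2, 0.2, 0.0, 0, 0, -0.9, 0], [-0.2, 0.3, 0.0, 0, 0, -0.9, 0], [-0.2, 0.3, 0.0, 0, 0, -0.9, 0], [-0.2, 0.3, 0.0, 0, 0, -0.9, 0], [-0.2, 0.3, 0.0, 0, 0, -0.9, 0]]
[[-0.2, 0.3, 0.0, 0, 0, -0.9, 0], [-0.2, 0.4, 0.0, 0, 0, -0.9, 0], [-0.1, 0.3, 0.0, 0, 0, -1.0, 0], [-0.2, 0.3, 0.0, 0, 0, -0.9, 0]]
end [0.5735 0.1313 0.1548]
start target [ 0.5806 -0.0019  0.1133] meas [ 5.824e-01 -3.000e-04  1.152e-01]
```

Bar held (opening about 10 mm on an 11 mm bar). Start raising, slowly.

Emit:
apply_moves --pt "-0.4 0.2 0 0 0 -0.9 0" --pt "-0.4 0 0 0 0 -0.9 0" --pt "-0.4 0.1 0 0 0 -0.9 0" --pt "-0.4 0 0 0 0 -0.9 0" --pt "-0.4 0.1 0 0 0 -0.9 0"

```text
time: 12.95
tool_pos: [0.5817, 0.0088, 0.1319]
tcp_rot: [-0.366, 1.534, -0.301]
ft_force: [5.3, -6.9, -7.7]
opening: 0.112
```

```bash
cat > open.py <<'E'
import sys
from lid import *
# python open.py theta_end rows_per_rad lean_end nmax : continue the arc from the measured bar position
t1,n,l1=float(sys.argv[1]),int(sys.argv[2]),float(sys.argv[3]); D=.0125
stat();p,r,o=cur()
ax=Rz.inv().apply(r.as_matrix()[:,0]); m=Rz.inv().apply(p-[s[0],s[1],0]); b=m-D*ax-[0,0,.0855]
rad=np.hypot(b[0],b[2]); th0=np.arctan2(b[2],-b[0])-np.arctan2(.041,.085); l0=np.rad2deg(np.arctan2(ax[0],-ax[2]))
print('theta',th0.round(3),'radius',rad.round(4),'(0.0944) lean',l0.round(1),'y',m[1].round(4))
th=np.linspace(th0,t1,n+1)[1:]; ln=np.linspace(l0,l1,n+1)[1:]
if t1!=th0: rows(p,r,[(M(s,bar(a,D,l)+[0,m[1],0])[0],orix(l,1)) for a,l in zip(th,ln)],0,n=1)
E
python3 open.py 1.75 38 -60
```

```text
t 12.95 mach [-0.0792 -0.0016  0.1319] tool x,y mach [-0.413  0.003 -0.911] [ 0.911 -0.01  -0.413] F [ 5.3 -6.9 -7.7] op 0.112 q [ 0.18 -0.01  1.76 -0.42  1.47 -1.37]
theta 0.213 radius 0.0939 (0.0944) lean -24.4 y -0.0016
[[-0.4, 0.0, 0, -0.5, -0.2, -0.9, 0], [-0.3, 0.1, 0, 0, 0.0, -1.0, 0], [-0.4, 0.1, 0, 0, 0.0, -0.9, 0], [-0.4, 0.1, 0, 0, 0.0, -0.9, 0], [-0.3, 0.1, 0, 0, 0.0, -1.0, 0]]
[[-0.4, 0.1, 0, 0, 0.0, -0.9, 0], [-0.3, 0.2, 0.0, -0.1, 0.0, -1.0, 0], [-0.4, 0.1, 0.0, 0.0, 0.0, -0.9, 0], [-0.3, 0.2, 0.0, 0.0, 0.0, -0.9, 0], [-0.4, 0.1, 0.0, 0.0, 0.0, -1.0, 0]]
[[-0.3, 0.2, 0.0, 0.0, 0.0, -0.9, 0], [-0.3, 0.1, 0.0, 0.0, 0.0, -0.9, 0], [-0.4, 0.2, 0.0, 0.0, 0.0, -1.0, 0], [-0.3, 0.2, 0.0, 0.0, 0.0, -0.9, 0], [-0.3, 0.2, 0.0, 0.0, 0.0, -0.9, 0]]
[[-0.3, 0.2, 0.0, 0.0, 0.0, -1.0, 0], [-0.3, 0.2, 0.0, 0.0, 0.0, -0.9, 0], [-0.3, 0.2, 0.0, 0.0, 0.0, -1.0, 0], [-0.3, 0.2, 0.0, 0.0, 0.1, -0.9, 0], [-0.3, 0.3, 0.0, 0.0, 0, -0.9, 0]]
[[-0.3, 0.2, 0.0, 0.0, 0, -1.0, 0], [-0.3, 0.3, 0.0, 0.0, 0, -0.9, 0], [-0.2, 0.2, 0.0, 0.0, 0, -0.9, 0], [-0.3, 0.3, 0.0, 0.0, 0, -1.0, 0], [-0.2, 0.2, 0.0, 0.0, 0, -0.9, 0]]
[[-0.3, 0.3, 0.0, 0.0, 0, -1.0, 0], [-0.2, 0.3, 0.0, 0.0, 0, -0.9, 0], [-0.3, 0.2, 0.0, 0.0, 0, -0.9, 0], [-0.2, 0.3, 0.0, 0.0, 0, -1.0, 0], [-0.2, 0.3, 0.0, 0.0, 0, -0.9, 0]]
[[-0.2, 0.3, 0.0, 0.0, 0, -0.9, 0], [-0.2, 0.3, 0.0, 0.1, 0, -1.0, 0], [-0.2, 0.3, 0.0, 0, 0, -0.9, 0], [-0.2, 0.3, 0.0, 0, 0, -0.9, 0], [-0.2, 0.3, 0.0, 0, 0, -1.0, 0]]
[[-0.2, 0.4, 0.0, 0, 0, -0.9, 0], [-0.1, 0.3, 0.0, 0, 0, -1.0, 0], [-0.2, 0.3, 0.0, 0, 0, -0.9, 0]]
end [0.5751 0.1323 0.1557]
```

Lid moves (theta 0.21, forces below 12 N, radius right).

Emit:
apply_moves --pt "-0.4 0 0 -0.3 0 -0.9 0" --pt "-0.3 0.1 0 0 0 -1.0 0" --pt "-0.4 0.1 0 0 0 -0.9 0" --pt "-0.4 0.1 0 0 0 -0.9 0" --pt "-0.3 0.1 0 0 0 -1.0 0"

```text
time: 13.45
tool_pos: [0.5809, 0.0204, 0.1461]
tcp_rot: [-0.434, 1.523, -0.361]
ft_force: [3.2, -6.2, -7.0]
opening: 0.107
```

Emit:
apply_moves --pt "-0.4 0.1 0 0 0 -0.9 0" --pt "-0.3 0.2 0 0 0 -1.0 0" --pt "-0.4 0.1 0 0 0 -0.9 0" --pt "-0.3 0.2 0 0 0 -0.9 0" --pt "-0.4 0.1 0 0 0 -1.0 0"

```text
time: 13.95
tool_pos: [0.5801, 0.0353, 0.1583]
tcp_rot: [-0.497, 1.508, -0.426]
ft_force: [1.3, -6.5, -8.4]
opening: 0.108
```

Emit:
apply_moves --pt "-0.3 0.2 0 0 0 -0.9 0" --pt "-0.3 0.1 0 0 0 -0.9 0" --pt "-0.4 0.2 0 0 0 -1.0 0" --pt "-0.3 0.2 0 0 0 -0.9 0" --pt "-0.3 0.2 0 0 0 -0.9 0"

```text
time: 14.45
tool_pos: [0.5792, 0.0515, 0.1669]
tcp_rot: [-0.56, 1.491, -0.49]
ft_force: [-4.8, -11.3, 2.4]
opening: 0.11
```

```bash
python3 open.py 1.75 24 -60
```

```text
t 14.45 mach [-0.0364 -0.0013  0.1669] tool x,y mach [-0.623  0.005 -0.783] [ 0.783 -0.005 -0.623] F [ -4.8 -11.3   2.4] op 0.11 q [ 0.36  0.05  1.7  -0.63  1.62 -1.21]
theta 0.817 radius 0.0955 (0.0944) lean -38.5 y -0.0013
[[-0.2, 0.3, 0, -0.3, -0.3, -0.9, 0], [-0.3, 0.2, 0, 0.0, 0.0, -0.9, 0], [-0.3, 0.2, 0, 0.0, 0.0, -0.9, 0], [-0.3, 0.2, 0, 0.0, 0.0, -0.9, 0], [-0.3, 0.2, 0, 0.0, 0.0, -0.9, 0]]
[[-0.3, 0.2, 0, 0.0, 0.0, -0.9, 0], [-0.2, 0.3, 0, 0.0, 0.0, -0.9, 0], [-0.3, 0.2, 0, 0.0, 0.0, -0.9, 0], [-0.2, 0.3, 0, 0.0, 0.0, -0.9, 0], [-0.3, 0.2, 0, 0.0, 0.0, -0.9, 0]]
[[-0.2, 0.3, 0, 0.0, 0.0, -0.9, 0], [-0.3, 0.2, 0, 0.0, 0.0, -0.8, 0], [-0.2, 0.3, 0.0, 0.0, 0.0, -0.9, 0], [-0.2, 0.3, 0.0, 0.0, 0.0, -0.9, 0], [-0.2, 0.2, 0.0, 0.0, 0.0, -0.9, 0]]
[[-0.3, 0.3, 0.0, 0.0, 0.0, -0.9, 0], [-0.2, 0.3, 0.0, 0.0, 0.0, -0.9, 0], [-0.1, 0.3, 0.0, 0.0, 0.0, -0.9, 0], [-0.2, 0.3, 0.0, 0.0, 0.0, -0.9, 0], [-0.2, 0.3, 0.0, 0.0, 0.0, -0.9, 0]]
[[-0.2, 0.3, 0.0, 0.0, 0.0, -0.9, 0], [-0.2, 0.3, 0.0, 0.0, 0.0, -0.9, 0], [-0.1, 0.3, 0.0, 0.0, 0.0, -0.9, 0], [-0.2, 0.3, 0.0, 0.0, 0.0, -0.9, 0]]
end [0.5749 0.1326 0.156 ]
```

Emit:
apply_moves --pt "-0.2 0.3 0 -0.2 -0.2 -0.9 0" --pt "-0.3 0.2 0 0 0 -0.9 0" --pt "-0.3 0.2 0 0 0 -0.9 0" --pt "-0.3 0.2 0 0 0 -0.9 0" --pt "-0.3 0.2 0 0 0 -0.9 0"

```text
time: 14.95
tool_pos: [0.5782, 0.0687, 0.172]
tcp_rot: [-0.623, 1.47, -0.549]
ft_force: [-8.4, -11.1, 12.5]
opening: 0.106
```

Emit:
apply_moves --pt "-0.3 0.2 0 0 0 -0.9 0" --pt "-0.2 0.3 0 0 0 -0.9 0" --pt "-0.3 0.2 0 0 0 -0.9 0" --pt "-0.2 0.3 0 0 0 -0.9 0" --pt "-0.3 0.2 0 0 0 -0.9 0"

```text
time: 15.45
tool_pos: [0.5772, 0.0866, 0.1738]
tcp_rot: [-0.682, 1.45, -0.611]
ft_force: [-11.8, -7.7, 17.0]
opening: 0.112
```

```bash
python3 open.py 1.75 14 -60
```

```text
t 15.45 mach [-0.0013 -0.0012  0.1738] tool x,y mach [-0.738  0.002 -0.675] [ 0.675 -0.004 -0.738] F [-11.8  -7.7  17. ] op 0.112 q [ 0.46  0.13  1.67 -0.75  1.71 -1.12]
theta 1.203 radius 0.097 (0.0944) lean -47.6 y -0.0012
[[-0.1, 0.4, 0, -0.2, -0.1, -0.9, 0], [-0.2, 0.3, 0, 0, 0.0, -0.9, 0], [-0.2, 0.3, 0, 0, 0.0, -0.9, 0], [-0.2, 0.2, 0, 0, 0.0, -0.8, 0], [-0.3, 0.3, 0, 0, 0.0, -0.9, 0]]
[[-0.2, 0.3, 0, 0, 0.0, -0.9, 0], [-0.2, 0.3, 0, 0, 0.0, -0.9, 0], [-0.2, 0.3, 0, 0, 0.0, -0.9, 0], [-0.2, 0.3, 0, 0, 0.0, -0.9, 0], [-0.2, 0.3, 0, 0, 0.0, -0.9, 0]]
[[-0.1, 0.3, 0, 0, 0.0, -0.9, 0], [-0.2, 0.3, 0, 0, 0.0, -0.8, 0], [-0.2, 0.3, 0, 0, 0.0, -0.9, 0], [-0.1, 0.3, 0, 0, 0.0, -0.9, 0]]
end [0.5748 0.1323 0.1557]
```

Forces are building a little (pressing down 17 N, sideways 12 N). I'll ease these by shifting slightly outward and along -z of the tool.

Emit:
apply_moves --pt "-0.3 0.3 -0.1 0 0 -0.9 0" --pt "-0.3 0.2 -0.1 0 0 -0.9 0" --pt "-0.3 0.3 0 0 0 -0.9 0" --pt "-0.2 0.2 0 0 0 -0.9 0" --pt "-0.2 0.3 0 0 0 -0.9 0"

```text
time: 15.95
tool_pos: [0.5756, 0.1055, 0.1719]
tcp_rot: [-0.741, 1.425, -0.669]
ft_force: [2.7, -5.5, 15.4]
opening: 0.106
```

```bash
python3 open.py 1.75 9 -60
```

```text
t 15.95 mach [ 0.0177 -0.0007  0.1719] tool x,y mach [-0.788 -0.002 -0.616] [ 0.616 -0.004 -0.788] F [ 2.7 -5.5 15.4] op 0.106 q [ 0.51  0.17  1.65 -0.8   1.75 -1.08]
theta 1.406 radius 0.098 (0.0944) lean -52.0 y -0.0007
[[0.1, 0.5, 0, -0.2, 0.1, -0.9, 0], [-0.2, 0.3, 0, 0, 0.0, -0.9, 0], [-0.2, 0.3, 0, 0, 0.0, -0.9, 0], [-0.2, 0.3, 0, 0, 0.0, -0.9, 0], [-0.2, 0.2, 0, 0, 0.0, -0.9, 0]]
[[-0.1, 0.3, 0, 0, 0.0, -0.9, 0], [-0.2, 0.3, 0, 0, 0.0, -0.8, 0], [-0.1, 0.4, 0, 0, 0.0, -0.9, 0], [-0.2, 0.3, 0, 0, 0.0, -0.9, 0]]
end [0.5742 0.1327 0.1553]
```

Emit:
apply_moves --pt "-0.3 0.2 0 0 0 -0.9 0" --pt "-0.2 0.3 0 0 0 -0.9 0" --pt "-0.2 0.3 0 0 0 -0.9 0" --pt "-0.2 0.3 0 0 0 -0.9 0" --pt "-0.2 0.3 0 0 0 -0.9 0"

```text
time: 16.45
tool_pos: [0.5746, 0.1228, 0.1666]
tcp_rot: [-0.8, 1.403, -0.729]
ft_force: [2.6, -3.9, 9.8]
opening: 0.111
```

```bash
python3 open.py 1.78 5 -60
```

```text
t 16.45 mach [ 0.035  -0.0005  0.1666] tool x,y mach [-0.833 -0.002 -0.553] [ 0.553 -0.003 -0.833] F [ 2.6 -3.9  9.8] op 0.111 q [ 0.55  0.22  1.63 -0.85  1.8  -1.04]
theta 1.598 radius 0.0991 (0.0944) lean -56.4 y -0.0005
[[0.2, 0.5, 0, -0.2, 0.1, -0.7, 0], [-0.1, 0.3, 0, 0.0, 0, -0.7, 0], [-0.2, 0.3, 0, 0.0, 0, -0.7, 0], [-0.1, 0.3, 0, 0.0, 0, -0.8, 0], [-0.1, 0.3, 0, 0.0, 0, -0.7, 0]]
end [0.574  0.1345 0.1538]
```

Nearly there (about 1.6). Small steps until the stop's force shows.

Emit:
apply_moves --pt "-0.1 0.3 0 0 0 -0.7 0" --pt "-0.1 0.3 0 0 0 -0.7 0" --pt "-0.1 0.3 0 0 0 -0.7 0"

```text
time: 16.75
tool_pos: [0.5743, 0.1308, 0.1623]
tcp_rot: [-0.827, 1.389, -0.758]
ft_force: [-1.9, 7.2, 25.4]
opening: 0.111
```

Emit:
apply_moves --pt "-0.1 0.3 0 0 0 -0.7 0" --pt "-0.1 0.3 0 0 0 0 0"

```text
time: 16.95
tool_pos: [0.574, 0.136, 0.1585]
tcp_rot: [-0.836, 1.385, -0.767]
ft_force: [-5.2, 11.2, 28.3]
opening: 0.112
```

```bash
python3 open.py 1.78 2 -60
```

```text
t 16.95 mach [ 0.0483 -0.0006  0.1585] tool x,y mach [-0.859 -0.003 -0.511] [ 0.511 -0.005 -0.859] F [-5.2 11.2 28.3] op 0.112 q [ 0.58  0.26  1.62 -0.88  1.82 -1.01]
theta 1.761 radius 0.0989 (0.0944) lean -59.2 y -0.0006
[[0.4, 0.3, 0, -0.3, 0.1, -0.4, 0], [0, 0.0, 0, 0.0, 0.0, -0.4, 0]]
end [0.5741 0.1341 0.1539]
```

```bash
cat > chk.py <<'E'
from lid import *
def lidpts(th):
    P=[]
    for x,y,z in [(-.157,.018,.006),(-.157,-.018,.006),(-.085,.04,.041),(-.085,-.04,.041),(-.157,.018,0),(-.157,-.018,0)]+[(-.139*np.cos(t),.139*np.sin(t),0) for t in np.linspace(-1.5,1.5,25)]:
        c,q=np.cos(th),np.sin(th); P.append([x*c+z*q,y,.0855-x*q+z*c])
    return M(s,P)
out=[]
for n in('scene','side'):
    f=grab_frame(n);im=cv2.resize(f['image'],None,fx=3,fy=3,interpolation=cv2.INTER_CUBIC)
    for th,c in((1.65,(0,0,255)),(1.75,(0,255,0))):
        for q in proj(lidpts(th),f): cv2.circle(im,tuple(int(v*3+1) for v in q),1,c,-1)
    x,y=(200,130) if n=='scene' else (250,100)
    out.append(im[3*y:3*y+540,3*x:3*x+400])
import sys
cv2.imwrite(sys.argv[1],np.hstack(out))
E
python3 chk.py pics/open1.png
```

```text
(no output)
```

View pics/open1.png

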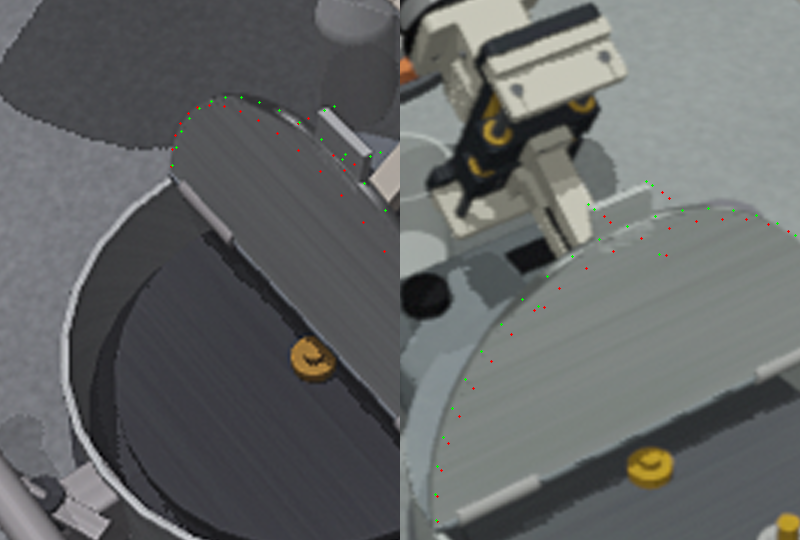

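The underside edge follows the green (1.75) outline in both views; the pan is open and the lever is still aside (scene, bottom left). One more tangential nudge to confirm the stop.

Emit:
apply_moves --pt "-0.3 0.2 0 0 0 0 0" --pt "-0.1 0.2 0 0 0 0 0" --pt "0 0 0 0 0 0 0"

```text
time: 17.35
tool_pos: [0.5738, 0.1379, 0.1576]
tcp_rot: [-0.838, 1.386, -0.774]
ft_force: [3.2, -32.3, 25.9]
opening: 0.108
```

```bash
python3 open.py 1.78 1 -60 | head -2
```

```text
t 17.35 mach [ 0.0501 -0.0006  0.1576] tool x,y mach [-0.862  0.001 -0.507] [ 0.507 -0.007 -0.862] F [  3.2 -32.3  25.9] op 0.108 q [ 0.58  0.27  1.62 -0.88  1.83 -1.01]
theta 1.781 radius 0.0993 (0.0944) lean -59.6 y -0.0006
```

Tangential resistance is now about 41 N and the bar moved only 2 of 4 mm commanded: it is on the stop. Release and back out.

Emit:
apply_moves --pt "0 -0.2 0 0 0 0 0" --pt "0 0 0 0 0 0 1.6" --pt "0 0 0 0 0 0 2.6" --pt "0 0 0 0 0 0 2.8" --pt "0 0 0 0 0 0 2.8"

```text
time: 17.85
tool_pos: [0.5729, 0.1397, 0.1547]
tcp_rot: [-0.838, 1.391, -0.763]
ft_force: [-0.7, 0.0, -0.4]
opening: 0.297
```

Emit:
apply_moves --pt "-1 0 0 0 0 0 2.8" --pt "-2 0 0 0 0 0 2.8" --pt "-3 0 0 0 0 0 2.8" --pt "-4 0 0 0 0 0 2.8" --pt "-4 0 0 0 0 0 2.8"

```text
time: 18.35
tool_pos: [0.5661, 0.2618, 0.2282]
tcp_rot: [-0.837, 1.391, -0.763]
ft_force: [0.3, 0.7, 0.9]
opening: 0.3
```

Emit:
apply_moves --pt "-4 0 0 0 0 0 2.8" --pt "-4 -2 0 0 0 0 2.8" --pt "-3 -2 0 0 0 0 2.8" --pt "0 0 0 0 0 0 2.8"

```text
time: 18.75
tool_pos: [0.5622, 0.3364, 0.3225]
tcp_rot: [-0.832, 1.387, -0.76]
ft_force: [0.2, -0.4, 0.8]
opening: 0.302
```

```bash
python3 chk.py pics/open2.png
python3 - <<'E'
from lid import *
stat()
for n in('scene','side'):
    f=grab_frame(n)
    for l in ('drip_bottle','beaker','grit_jar'):
        r=models.find_in(l,f);print(n,l,[(w(d['at'],f).round(3).tolist(),round(d['score'],2)) for d in r[:1]])
a=cv2.imread('pics/open2.png');b=cv2.resize(grab_frame('scene')['image'],None,fx=.625,fy=.625)
cv2.imwrite('pics/open2b.png',np.vstack([a[:300],np.hstack([b,cv2.resize(grab_frame('side')['image'],None,fx=.625,fy=.625)])]))
E
```

```text
t 18.85 mach [0.2471 0.0005 0.3179] tool x,y mach [-0.857 -0.001 -0.515] [ 0.515  0.    -0.857] F [ 0.6 -0.1 -0.7] op 0.305 q [ 0.79  0.42  1.15 -0.89  2.18 -1.13]
scene drip_bottle [([0.407, 0.232, 0.079], 0.8)]
scene beaker [([0.553, 0.387, 0.055], 0.71)]
scene grit_jar [([0.728, 0.227, 0.072], 0.63)]
side drip_bottle [([0.389, 0.223, 0.077], 0.74)]
side beaker [([0.548, 0.373, 0.061], 0.74)]
side grit_jar []
```

View pics/open2b.png

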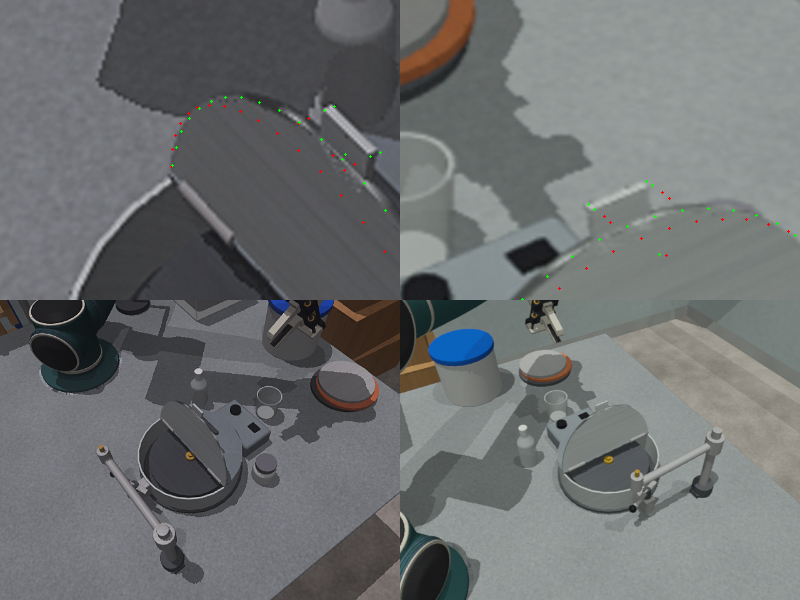

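The tongue corners sit on the 1.75 outline in both views, the lever is still aside, the bystanders are where they were, and the robot is clear. Hand in.

```bash
python3 -c "
from station import job;print(job.finish_job())"
```

```text
the job is handed in; nothing more can be done
None
```

The grinding plate is exposed: the latch lever is swung fully aside and the front lid is leaning back against its stop. The job was handed in at about 19 s of the 70 s allowed.

- **Latch:** I pushed the lever with the closed fingers, the gripper leaning 45° out to the front, until it hit its stop. The wrist force rose from about 5 N to 55 N there. Its ball then sat within about 2 px of the 1.2 rad prediction, the lid was still shut, and the finger was clear of the tongue.
- **Lid:** I pinched the bar handle and raised the lid over about 5 s, roughly 0.4 rad/s. At the stop the resistance rose to about 41 N. After releasing, the tongue corners matched the 1.75 rad outline in both camera views.
- **Rest of the scene:** The last pictures show the lever still aside and the arm well clear, with the wrist force near zero. The bottle and beaker were found within about 6 mm of where they started, which is about the detector's error.

**Checks that missed or disagreed:**
- The grit jar was found in the scene view (within about 5 mm) but not in the last side view.
- While the lid was opening, the handle's radius computed from the arm pose drifted from 94 to 99 mm. It pressed radially with up to about 30 N, so the bar probably shifted slightly in the grip. I eased this on the way.
- The detector's position for the lever's ball was wrong once it sat under the rest arm, so I judged the lever from the picture and the force instead.

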